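# Set refinished drawer fronts on the drying ramp

### The job

Put the freshly finished drawer fronts up to dry on the sloped ramp: both narrow fronts side by side behind the upper cleat and the tall front behind the lower cleat, in the place where one of the narrow fronts was wrongly left. Lay each one square, flat on the ramp with its pull up and its lower long edge resting against its cleat, not hanging over the ramp's ends, and let go without dropping it. Do not shift the plain panel that is already drying behind the lower cleat, nor the sanding block, the can and the jar.

Things in the scene. Friction and masses are not known exactly. Their poses are not given: they have to be found in the camera images.
- deck: sloped grey laminate top of the fixed drying ramp, 300 mm wide (y), tilted 28 degrees, rising away from the robot, with two dark wooden cleats across it. Origin on its surface, mid-width, at the lower cleat's upper face, where parts rest; x up the slope (surface from -30 to 185 mm), y along the cleats (ends at +-150 mm), z out of the surface. Slippery: a part let go slides down to the next cleat.
- upper_cleat (a point): point on the deck's surface, mid-width, at the upper cleat's upper face, where parts rest: 110 mm up the slope (deck x) from the deck's origin; same axes as the deck. Both cleats run the full 300 mm width, are 14 mm thick along the slope (below this face) and stand 12 mm off the surface.
- front_tall: tall wooden drawer front with a rail pull, 84 (height) x 130 x 16 mm, 0.15 kg; starts face up on a 6 mm grey board lying on the bench beside the ramp. Origin: centre of its back (under) face; x along its height, y its width, z out of its face. Pull: dark wooden rail centred on the face, 90 mm long (y), 16 mm thick (x), its top 48 mm above the origin. Half-turn symmetric.
- front_a: narrow wooden drawer front with a rail pull, 56 (height) x 130 x 16 mm, 0.11 kg; starts face up on the grey board beside the ramp. Origin: centre of its back (under) face; x along its height, y its width, z out of its face. Pull: dark wooden rail centred on the face, 90 mm long (y), 16 mm thick (x), its top 48 mm above the origin. Half-turn symmetric.
- front_b: narrow wooden drawer front, the same as front_a; starts wrongly on the ramp behind the lower cleat, beside the plain panel. Origin: centre of its back (under) face; x along its height, y its width, z out of its face. Pull: dark wooden rail centred on the face, 90 mm long (y), 16 mm thick (x), its top 48 mm above the origin. Half-turn symmetric.
- panel: plain wooden panel without a pull, 56 x 130 x 16 mm, already drying behind the lower cleat near the ramp's left or right end: leave alone. Origin at the centre of its underside; x along its 56 mm, y along its 130 mm, z out of its face.
- sander: dark wooden sanding block 110 (x) x 60 (y) x 39 mm high, loose on the grey board: leave alone. Origin at the centre of its underside.
- can: closed tin can, 72 mm across, 150 mm high, standing between the ramp and the grey board, far from the robot: leave alone. Origin at the centre of its underside.
- jar: glass jar with a red cap, 60 mm across, 90 mm high, standing between the ramp and the grey board, near the robot: leave alone. Origin at the centre of its underside.

How it is judged (in metres and radians):
At the end, for the whole second after the job is handed in: Narrow fronts behind the upper cleat, tall front behind the lower, face up, flat on the deck (4 mm, 0.05 rad), square (0.07 rad), lower edge within 5 mm of the cleat, at most 5 mm over the ramp's end, released and at rest (x of front_tall in the frame of deck between 0.039 and 0.047 m and y of front_tall in the frame of deck between -0.09 and 0.09 m and z of front_tall in the frame of deck between -0.003 and 0.004 m and angle between the x axis of each of front_tall, front_a, front_b and the x axis of deck, either way round below 0.07 rad and angle between the z axis of each of front_tall, front_a, front_b and the z axis of deck, either way round below 0.05 rad and linear speed of each of front_tall, front_a, front_b below 0.01 m/s and contact force between the fingers and front_tall below 0.05 N and x of front_a in the frame of deck between 0.135 and 0.143 m and y of front_a in the frame of deck between -0.09 and 0.09 m and z of front_a in the frame of deck between -0.003 and 0.004 m and contact force between the fingers and front_a below 0.05 N and x of front_b in the frame of deck between 0.135 and 0.143 m and y of front_b in the frame of deck between -0.09 and 0.09 m and z of front_b in the frame of deck between -0.003 and 0.004 m and contact force between the fingers and front_b below 0.05 N); the robot touches nothing.
It fails at once if the drying panel is shifted by more than 6 mm (distance of panel from where it was at the start of the episode above 0.006 m).
It fails at once if the sanding block, the can or the jar is shifted by more than 20 mm (distance of any of sander, can, jar from where it was at the start of the episode above 0.02 m).
It fails at once if a drawer front is dropped, thrown or let slide fast (faster than 0.5 m/s while not held) ((contact force between the fingers and front_tall below 0.05 N and linear speed of front_tall above 0.5 m/s) or (contact force between the fingers and front_a below 0.05 N and linear speed of front_a above 0.5 m/s) or (contact force between the fingers and front_b below 0.05 N and linear speed of front_b above 0.5 m/s)).
It also fails if it takes over 72 s, if anything falls off the work surface, if the arm or the gripper's body presses on something with over 40 N, if the wrist force passes 120 N, or if a joint passes its speed limit or range.

### The arm

A 6-joint arm with a two-finger parallel gripper is mounted at the origin on the work surface. World frame = base frame: x ahead of the robot, y to its left, z up, the work surface at z = 0. Lengths are in mm, angles in rad, forces in N, time in s.
With the tool pointing down it reaches from about 275 to 850 mm from the base axis. Payload 5.2 kg.
Tool frame: the origin (TCP) lies between the finger pads; the fingertips stand 25 mm ahead of it and the grasp point (between the pads) lies 6 mm ahead of it; z points along the fingers, y is the line along which they close (so a half turn about z gives the same grasp; the last joint's range is limited). The gripper opens to 85 mm and grips with 20 to 120 N. Pads are 22 mm wide; open, the fingers measure 114 mm over their backs; the gripper's body (76 mm by 85 mm) begins 54 mm behind the grasp point. The pads swing forward as they close: fully open they stand 13 mm farther back than shut.
Start: joints at [0.93, 0.259, 1.535, -0, 1.348, -0.203], TCP at [233.151, 498.142, 256.31] pointing down, gripper open.
Joint ranges: [-3.14, 3.14], [-0.91, 2.08], [0.19, 2.58], [-1.22, 4.36], [0.22, 2.71], [-3.12, 3.12]. Speed limits (rad/s): [2.57, 2.57, 3.14, 3.14, 3.14, 3.14].

### API

Orientations are given as a 3x3 rotation matrix whose columns are the frame's x, y, z axes.
In Python, from station import robot, optics, telemetry gives the robot as it stands (robot), with the cameras (optics) and the readings (telemetry). Calls block until the motion is done:
- robot.goto(position, orientation): joint-space move of the TCP to a pose.
- robot.move_l(position, rotation=None, rate=150): straight line of the TCP; rotation=None keeps the orientation; rate is the mean speed in mm/s.
- robot.move_joints(angles): joint-space move.
- robot.command_gripper(opening, f_grip=None): finger opening in mm; f_grip is the grip in N (None keeps the last); returns when the fingers have stopped.
- robot.pause(seconds).
- robot.solve_ik(position, orientation): joint angles nearest the present ones, or None.
- optics.get_image(name): name is "scene" or "top" or "wrist"; returns the picture (480x640x3 uint8, blue, green, red); there is no depth.
- optics.calibration(name): a dict with "K" (3x3 intrinsics, pixels), "R" (3x3) and "t" (3): a world point X has camera coordinates R X + t; the wrist camera has in their place "T_tool_cam" (4x4, takes a point from camera to tool coordinates, whose origin is the TCP and whose axes are the flange's). Camera axes: x right, y down, z forward; pixel columns grow to the right and rows downward; lengths in mm; the calibration is good to about 2 mm. A picture is of the moment at which its call begins: read the wrist's pose just before it. calibration takes no time and is no camera call.
A pose or a line that the arm cannot do raises robot.MotionError and nothing moves.
- robot.close_job(): hands the job in; it is judged then, once.
Readings, each from a call of its own:
- telemetry.read_t(): time.
- telemetry.read_joint_pos(): joint angles.
- telemetry.read_dq(): joint speeds.
- telemetry.read_joint_efforts(): joint torques, N m.
- telemetry.read_ee_pos(): TCP position.
- telemetry.read_ee_rot(): TCP orientation.
- telemetry.read_ft_force(): force on the tool from outside, world axes, zero at the start.
- telemetry.read_ft_torque(): the same for the moment, N m.
- telemetry.read_finger_gap(): finger opening in mm.
- telemetry.read_finger_force(): force on a finger pad.
Only numpy, scipy, OpenCV 4.12 (cv2) and the standard library are available. Lean on these libraries where they do the work, as an engineer would, in place of code of your own. Each camera call takes 0.05 s, during which the arm holds its last target. There are 200 camera calls.

## Working session

There is one attempt and no reset: what is moved stays moved. The work goes in short steps, each a Python script; the robot and the scene stay as the last script left them, time stands still between calls to the robot, and variables do not carry over. Pictures are saved under pics/ and viewed, at most 10 in all, crops included, and the job is handed in when it is done.

```bash
mkdir -p pics; ls
python3 - <<'E'
from station import robot, optics, telemetry
import cv2,numpy as np
np.set_printoptions(precision=3,suppress=True)
for n in("scene","top"):
    cv2.imwrite(f"pics/{n}0.png",optics.get_image(n)); c=optics.calibration(n); print(n,c)
print(optics.calibration("wrist"),telemetry.read_t(),telemetry.read_ee_rot())
E
```

```text
pics
station.py
scene {'K': array([[529.244,   0.   , 323.567],
       [  0.   , 529.244, 231.158],
       [  0.   ,   0.   ,   1.   ]]), 'R': array([[-0.888,  0.46 ,  0.017],
       [ 0.368,  0.73 , -0.576],
       [-0.278, -0.505, -0.817]]), 't': array([ 497.304, -173.046, 1247.277])}
top {'K': array([[523.917,   0.   , 327.831],
       [  0.   , 523.917, 243.022],
       [  0.   ,   0.   ,   1.   ]]), 'R': array([[-0.004, -1.   , -0.024],
       [-0.992,  0.007, -0.124],
       [ 0.124,  0.024, -0.992]]), 't': array([  19.286,  555.426, 1116.304])}
{'K': array([[344.501,   0.   , 319.259],
       [  0.   , 344.501, 239.287],
       [  0.   ,   0.   ,   1.   ]]), 'T_tool_cam': array([[  -0.001,   -0.958,   -0.286,   71.792],
       [   1.   ,   -0.001,    0.   ,   -0.115],
       [  -0.001,   -0.286,    0.958, -118.393],
       [   0.   ,    0.   ,    0.   ,    1.   ]])} 0.1 [[-0.906  0.424 -0.001]
 [ 0.424  0.906 -0.001]
 [ 0.    -0.002 -1.   ]]
```

View pics/top0.png

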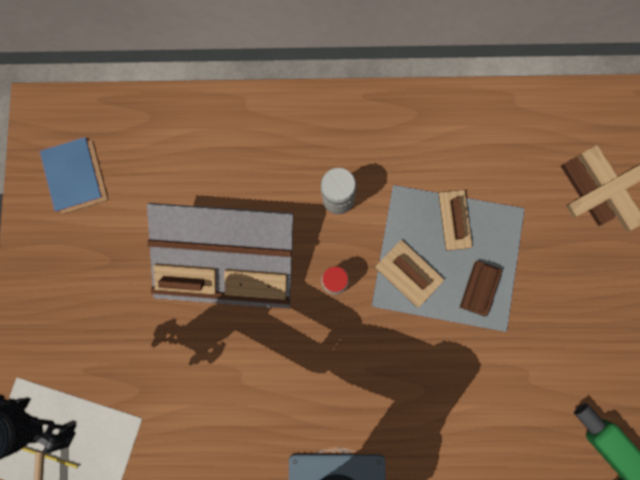

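View pics/scene0.png

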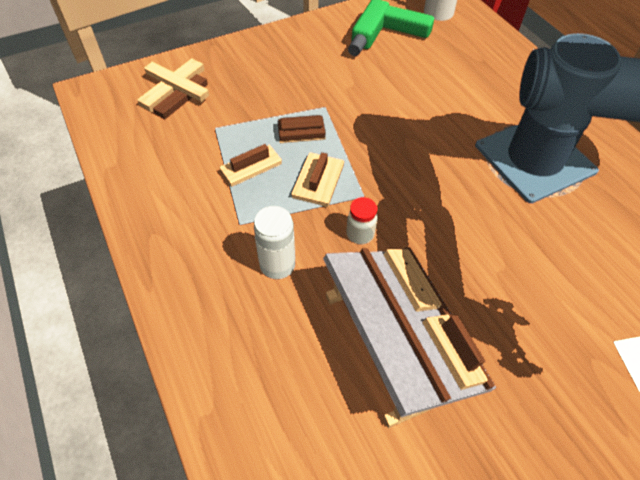

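The top view shows the ramp at (150-293, 204-307). front_b is at (185,282) at the +y end and the panel at (255,284). The board is on the right, with the narrow front at (456,220), the tall front at (410,272) and the sander at (482,287). The can is at (338,190) and the jar at (335,280). The scene view agrees with this layout.

```bash
cat > h.py <<'E'
from station import robot, optics, telemetry
import cv2, numpy as np
np.set_printoptions(precision=3,suppress=True)
def cam(name):
    """fixed camera -> K, R, t (world to camera)"""
    c=optics.calibration(name); return c["K"],c["R"],c["t"]
def wcam():
    c=optics.calibration("wrist"); T=np.eye(4); T[:3,:3]=telemetry.read_ee_rot(); T[:3,3]=telemetry.read_ee_pos()
    M=np.linalg.inv(T@c["T_tool_cam"]); return c["K"],M[:3,:3],M[:3,3]
def ray(c,uv):
    K,R,t=c; d=R.T@np.linalg.solve(K,[uv[0],uv[1],1]); return -R.T@t,d/np.linalg.norm(d)
def at_z(c,uv,z):
    o,d=ray(c,uv); return o+d*(z-o[2])/d[2]
def tri(obs):
    """obs: list of (cam,uv) -> point, rms distance to the rays"""
    A=[];b=[]
    for c,uv in obs:
        o,d=ray(c,uv); P=np.eye(3)-np.outer(d,d); A.append(P); b.append(P@o)
    A=np.vstack(A); b=np.hstack(b); x=np.linalg.lstsq(A,b,rcond=None)[0]
    return x,np.sqrt(np.mean((A@x-b)**2)*3)
def shot(name,tag):
    c=wcam() if name=="wrist" else cam(name)
    im=optics.get_image(name); cv2.imwrite(f"pics/{tag}.png",im); np.savez(f"pics/{tag}.npz",K=c[0],R=c[1],t=c[2]); return im
def load(tag):
    z=np.load(f"pics/{tag}.npz"); return z["K"],z["R"],z["t"]
E
python3 - <<'E'
from h import *
t,s=cam("top"),cam("scene")
for n,a,b in [("upR",(293,213),(327,254)),("upL",(148,204),(403,416)),("loL",(152,299),(493,388)),("jar",(335,279),(364,208)),("can",(338,184),(274,222))]:
    print(n,*tri([(t,a),(s,b)]))
for n,a,z in [("A",(456,220),6),("T",(410,272),6),("sander",(482,287),40),("A top",(460,217),54),("T top",(413,272),54)]: print(n,at_z(t,a,z))
E
```

```text
upR [604.053  86.494 125.619] 2.938740805148923
upL [630.114 386.453 117.298] 0.7992420387085363
loL [438.295 402.269  22.358] 4.342854156178134
jar [473.127   0.857  82.368] 0.8804533055282853
can [661.139  -6.867 141.622] 1.133567756189637
A [ 609.232 -272.013    6.   ]
T [ 492.71 -166.08    6.  ]
sander [ 457.233 -314.98    40.   ]
A top [ 607.679 -270.136   54.   ]
T top [ 489.406 -166.119   54.   ]
```

Run:
```python
from h import *
R=np.array([[-1,0,0],[0,1,0],[0,0,-1.]])
for tag,p in [("r1",(520,310,240)),("r2",(520,190,240)),("b1",(530,-170,220)),("b2",(530,-290,220))]:
    robot.goto(p,R); robot.pause(.15); shot("wrist",tag)
print(telemetry.read_t(),telemetry.read_joint_pos())
```

```text
4.6417 [-0.683  0.379  1.454  0.     1.308 -2.256]
```

View pics/r1.png

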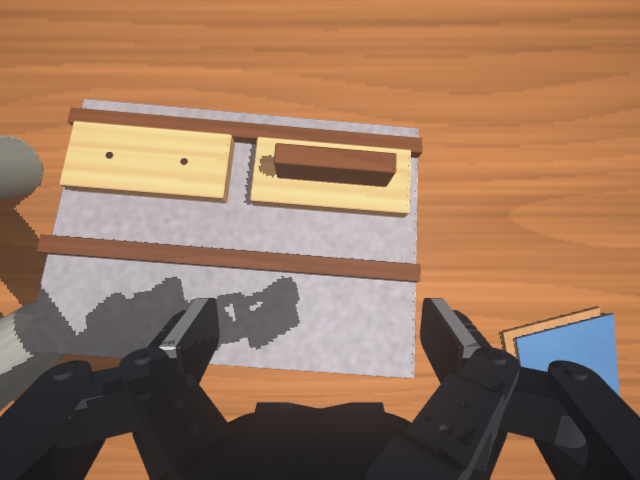

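View pics/r2.png

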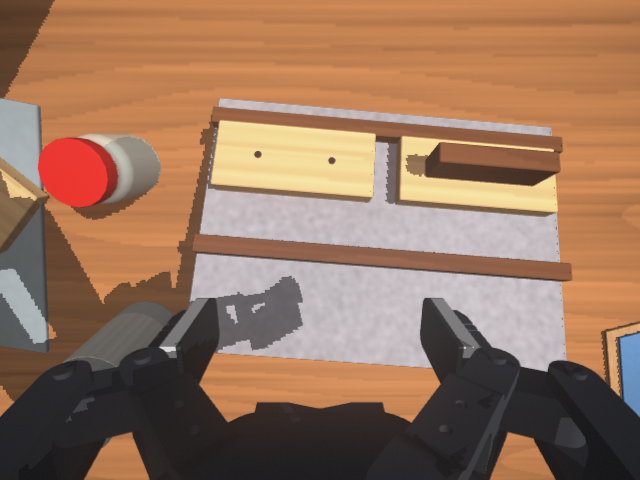

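View pics/b1.png

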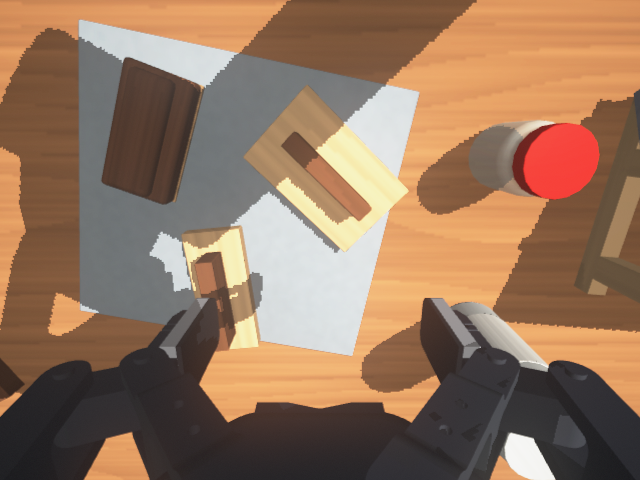

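View pics/b2.png

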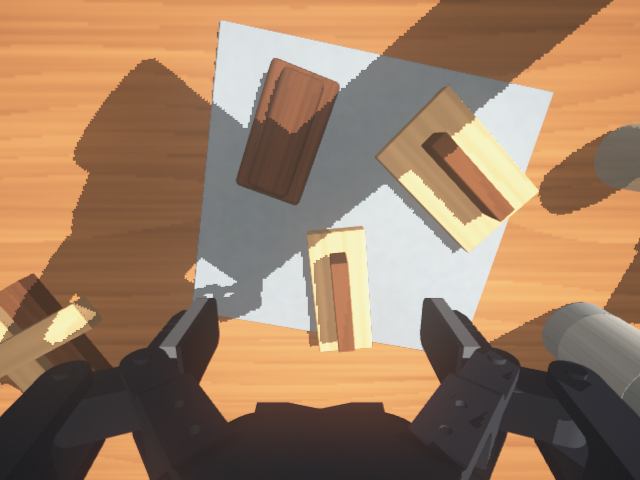

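The wrist views show image right as +Y and image down as +X. In r1 the upper cleat runs (38,240)-(420,270), the front_b face corners run (256,138)-(411,213) and the panel (62,121)-(233,200). In b1/b2 the tall front is at (307,86),(409,190),(345,251),(244,157) in b1, and front_a is at (307,232),(363,226),(372,347),(320,352) in b2. Next I'll fit poses from these corners and overlay the models.

```bash
cat > fit.py <<'E'
from h import *
from scipy.optimize import least_squares
from scipy.spatial.transform import Rotation as Rn
def pose(p,tilt): # p: x,y,z,yaw ; deck: rotated about y by -tilt (x axis rises)
    return (Rn.from_euler('z',p[3])*Rn.from_euler('y',-tilt)).as_matrix(),np.array(p[:3])
def proj(c,X):
    K,R,t=c; q=(K@(R@np.asarray(X,float).T+t[:,None])).T; return q[:,:2]/q[:,2:]
def fit(obs,p0,free=None):
    """obs: list of (tag, local pts, pixels); p0 = x,y,z,yaw,tilt; free = indices"""
    free=list(range(4)) if free is None else free; p0=np.array(p0,float)
    def res(v):
        p=p0.copy(); p[free]=v; R,t=pose(p,p[4])
        return np.hstack([(proj(load(g),np.array(L,float)@R.T+t)-np.array(u)).ravel() for g,L,u in obs])
    s=least_squares(res,p0[free],loss='soft_l1',x_scale=[1 if i<3 else .01 for i in free])
    p0[free]=s.x; return p0,res(s.x).reshape(-1,2)
def box(h,w=130,z=16): return [(sx*h/2,sy*w/2,z) for sx,sy in((-1,-1),(-1,1),(1,1),(1,-1))]
E
cat > run.py <<'E'
from fit import *
D=np.deg2rad
deck_obs=[("r1",[(185,150,0),(110,150,12),(110,-150,12),(96,150,12),(96,-150,12),(-14,150,12),(-14,-150,12),(-30,-150,0),(-30,150,0)],
 [(413,378),(420,277),(38,249),(421,265),(40,235),(421,139),(71,108),(85,100),(419,128)]),
("r2",[(110,150,12),(110,-150,12),(96,150,12),(96,-150,12),(-14,150,12),(-14,-150,12),(-30,-150,0),(-30,150,0)],
 [(570,277),(194,249),(571,264),(195,235),(562,139),(213,108),(219,100),(552,129)])]
deck,r=fit(deck_obs,[450,235,35,.08,D(28)],[0,1,2,3,4]); print("deck",deck,np.rad2deg(deck[4])); print(r.T)
deck,r=fit(deck_obs,[450,235,35,.08,D(28)]); print("deck28",deck,np.abs(r).mean())
Rd,td=pose(deck,deck[4])
def indeck(name,o,tl=D(28)):
    p,r=fit(o,[480,o[0][3] if len(o[0])>3 else 300,50,.08,tl]); R,t=pose(p,p[4]); print(name,p,"deck xyz",Rd.T@(t-td),"yaw err",p[3]-deck[3]); print(r.T); return p
b=indeck("b",[("r1",box(56),[(256,138),(411,150),(408,213),(251,202)]),("r2",box(56),[(401,137),(557,150),(556,212),(399,202)])])
pn=indeck("panel",[("r1",box(56),[(74,121),(232,136),(226,200),(62,186)]),("r2",box(56),[(218,121),(376,135),(374,199),(211,187)])])
# tall: corners order (-x,-y),(-x,+y),(+x,+y),(+x,-y)
T,r=fit([("b1",box(84),[(307,86),(409,190),(345,247),(244,157)]),("b2",box(84),[(447,86),(538,190),(470,248),(376,157)])],[490,-166,6,-.85,0]); print("tall",T,r.T)
A,r=fit([("b1",box(56),[(241,227),(259,346)],) if 0 else ("b1",[box(56)[0],box(56)[1]],[(241,227),(259,346)]),("b2",box(56),[(363,226),(372,347),(320,350),(308,232)])],[608,-270,6,-1.5,0]); print("A",A,r.T)
np.savez("poses.npz",deck=deck,b=b,panel=pn,T=T,A=A)
def edges(c): # wireframe
    return [(0,1),(1,2),(2,3),(3,0)]
def draw(im,tag,p,polys):
    R,t=pose(p,p[4])
    for P,col in polys:
        q=proj(load(tag),np.array(P,float)@R.T+t); cv2.polylines(im,[np.round(q*Z*16).astype(np.int32)],True,col,1,cv2.LINE_AA,4)
Z=2; G=(0,255,0); M=(255,0,255); C=(255,255,0)
big={k:cv2.resize(cv2.imread(f"pics/{k}.png"),None,fx=Z,fy=Z) for k in("r1","b1","b2")}
rail=[(-8,-45,48),(-8,45,48),(8,45,48),(8,-45,48)]
dk=[([(-30,-150,0),(-30,150,0),(185,150,0),(185,-150,0)],C)]+[([(x-14,-150,12),(x-14,150,12),(x,150,12),(x,-150,12)],M) for x in(0,110)]
draw(big["r1"],"r1",deck,dk)
draw(big["r1"],"r1",b,[(box(56),G),(rail,G)]); draw(big["r1"],"r1",pn,[(box(56),G)])
for k in("b1","b2"):
    draw(big[k],k,T,[(box(84),G),(rail,C)]); draw(big[k],k,A,[(box(56),G),(rail,C)])
out=np.zeros((600,800,3),np.uint8)
out[:]=big["r1"][190:790,50:850]; cv2.imwrite("pics/ov_r.png",out)
o2=np.hstack([big["b1"][150:720,330:830][:, :], big["b2"][150:720,600:900]])[:600,:800]
cv2.imwrite("pics/ov_b.png",np.hstack([big["b2"][150:720,590:1100],big["b1"][150:720,340:630]]))
E
python3 run.py
```

```text
deck [454.681 249.255  43.291  -0.082   0.486] 27.835484469841973
[[ 0.801  0.243 -0.238 -0.487  1.908  1.462  0.786 -0.411 -0.674  1.087
  -1.662 -1.133 -0.085 -0.941  0.485  0.403 -1.667]
 [ 0.33   4.96   3.602 -0.466  0.003 -0.303  0.199 -0.424  0.827  3.921
   2.648 -0.513 -0.961 -1.404 -0.836 -1.424 -1.237]]
deck28 [454.716 249.23   43.163  -0.082   0.489] 1.1513153443260455
b [485.605 321.053  56.176  -0.074   0.489] deck xyz [28.096 74.112 -0.2  ] yaw err 0.008145823794434237
[[ 1.225 -0.269  1.845 -0.784 -0.732 -4.471  1.248 -0.026]
 [ 0.177  0.074  0.702 -0.017  0.102 -1.032  0.624 -1.06 ]]
panel [473.643 170.884  57.141  -0.081   0.489] deck xyz [ 28.885 -76.532   0.473] yaw err 0.0012323894465037094
[[ 0.799  0.561 -1.901 -2.153  1.959  0.317 -0.365 -0.088]
 [ 1.427 -0.208 -0.188  0.633  0.382 -0.282 -0.229 -1.375]]
tall [ 491.2   -161.249    0.93    -0.762    0.   ] [[ 0.468  0.072  0.521  0.325 -0.047 -0.584 -2.633  0.151]
 [-1.325 -0.828  3.872  0.241 -0.853 -0.494  3.218  0.701]]
A [ 608.15  -266.364    5.728   -1.484    0.   ] [[-0.792 -0.162  3.525  0.366 -0.404 -0.174]
 [-0.064 -0.433  1.369 -1.04  -0.036  0.307]]
```

View pics/ov_r.png

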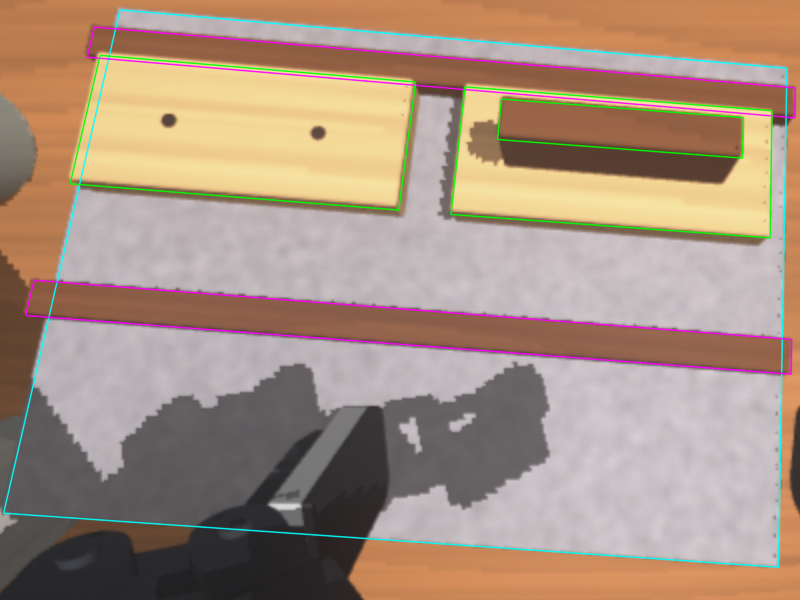

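View pics/ov_b.png

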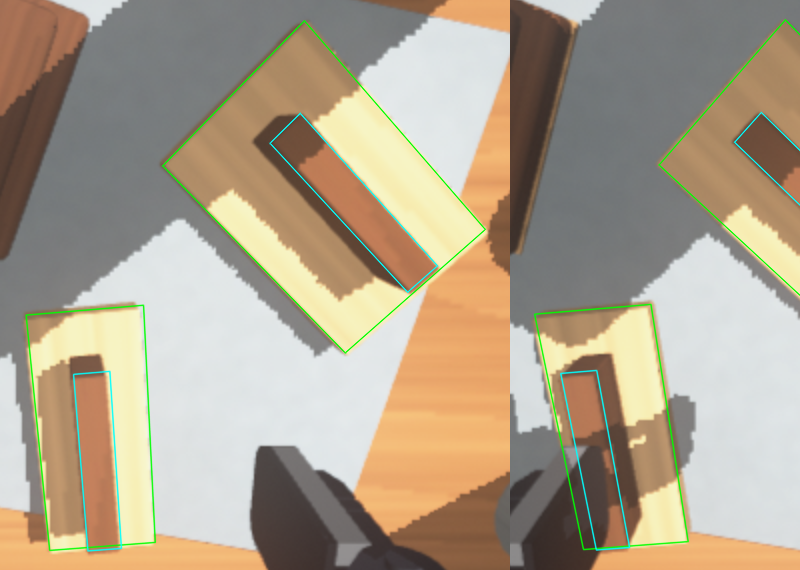

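The overlays line up well for the deck, cleats, front_b, panel, tall front and front_a rails. Measured heights agree with the text: deck-frame z is about 0 for front_b and the panel, and about 5.7 mm for front_a. Next I'll check reach, then do front_a first.

```bash
cat > act.py <<'E'
from fit import *
P=np.load("poses.npz"); Rd,td=pose(P["deck"],P["deck"][4])
H=47   # TCP above a part's origin when grasped
def rots(Rp):  # two tool orientations: y along the part's x, z into its face
    for s in(1,-1):
        y=s*Rp[:,0]; z=-Rp[:,2]; yield np.column_stack([np.cross(y,z),y,z])
def best(p,Rp):
    q0=np.array(telemetry.read_joint_pos()); c=[]
    for R in rots(Rp):
        q=robot.solve_ik(p,R)
        if q is not None: c.append((np.abs(np.array(q)-q0).max(),R,q))
    c.sort(key=lambda k:k[0]); return c[0][1:] if c else (None,None)
def dk(x,y,z): return td+Rd@np.array([x,y,z],float)
def F(n=4): return np.mean([telemetry.read_ft_force() for _ in range(n)],axis=0)
def feel(d,step,mx,thr):
    """creep along d until the force against d passes thr; returns the distance"""
    robot.pause(.15); f0=F(); p0=np.array(telemetry.read_ee_pos()); s=0
    while s<mx:
        s+=step; robot.move_l(p0+d*s,rate=30); robot.pause(.03); f=-(F()-f0)@d
        if f>thr: break
    print("  felt",round(f,2),"N at",s,"of",mx); return s
def pick(o,Rp,lift,approach=60):
    n=Rp[:,2]; R,_=best(o+n*(H+approach),Rp); robot.goto(o+n*(H+approach),R); robot.command_gripper(50,40)
    robot.move_l(o+n*H,rate=120); robot.command_gripper(5,40)
    print(" gap",telemetry.read_finger_gap(),telemetry.read_finger_force(),"t",telemetry.read_t()); robot.move_l(o+n*(H+15),rate=60)
    if lift is not None: robot.move_l(lift,rate=200)
def place(x,y,go=True,up=150):
    """x: final part centre up the slope"""
    n=Rd[:,2]
    if go: R,_=best(dk(x+5,y,H+up),Rd); robot.goto(dk(x+5,y,H+up),R)
    robot.move_l(dk(x+5,y,H+8),rate=120)
    s=feel(-n,1,14,3.0); e=feel(-Rd[:,0],1,10,2.0)
    robot.command_gripper(45); robot.pause(.1)
    p=np.array(telemetry.read_ee_pos()); print("  deck tcp at release",Rd.T@(p-td),"t",telemetry.read_t())
    robot.move_l(p+n*70,rate=150)
E
python3 - <<'E'
from act import *
T,r=fit([("b1",box(84),[(307,87),(409,191),(348,251),(244,157)]),("b2",box(84),[(447,87),(538,191),(467,251),(376,157)])],P["T"]); print(T,np.abs(r).max())
d=dict(P); d["T"]=T; np.savez("poses.npz",**d)
for nm,x,y,z in [("A",138,-76,H),("A up",138,-76,H+150),("b",28,74,H),("b up",138,76,H),("b up",138,76,H+70),("T",42,76,H),("T up",42,76,H+150)]:
    print(nm,dk(x,y,z),[robot.solve_ik(dk(x,y,z),R) for R in rots(Rd)])
for k in "AT":
    R0,t0=pose(P[k],0); print(k,[robot.solve_ik(t0+[0,0,h],R) for h in(H,290) for R in rots(R0)])
E
```

```text
[ 491.997 -161.147    0.642   -0.764    0.   ] 2.6071904703213136
A [547.936 165.311 149.448] [array([ 0.165,  0.214,  2.001, -0.259,  0.464,  0.452]), array([ 0.165,  0.214,  2.001, -0.259,  0.464, -2.689])]
A up [477.752 171.08  281.89 ] [array([ 0.214, -0.064,  1.932, -0.19 ,  0.812,  0.395]), array([ 0.214, -0.064,  1.932, -0.19 ,  0.812, -2.747])]
b [463.426 322.763  97.806] [array([ 0.58 ,  0.336,  1.997, -0.646,  0.5  ,  1.188]), array([ 0.58 ,  0.336,  1.997, -0.646,  0.5  , -1.954])]
b up [560.388 316.8   149.448] [array([ 0.468,  0.357,  1.789, -0.439,  0.616,  0.862]), array([ 0.468,  0.357,  1.789, -0.439,  0.616, -2.28 ])]
b up [527.635 319.492 211.255] [array([ 0.503,  0.245,  1.773, -0.392,  0.746,  0.824]), array([ 0.503,  0.245,  1.773, -0.392,  0.746, -2.317])]
T [475.91  323.744 104.379] [array([ 0.567,  0.338,  1.97 , -0.614,  0.515,  1.141]), array([ 0.567,  0.338,  1.97 , -0.614,  0.515, -2.001])]
T up [405.726 329.513 236.821] [array([ 0.673,  0.083,  1.902, -0.447,  0.838,  1.004]), array([ 0.673,  0.083,  1.902, -0.447,  0.838, -2.138])]
A [array([-0.58 ,  0.639,  1.466, -0.   ,  1.036,  0.903]), array([-0.58 ,  0.639,  1.466, -0.   ,  1.036, -2.238]), array([-0.58 ,  0.448,  1.165, -0.   ,  1.528,  0.903]), array([-0.58 ,  0.448,  1.165, -0.   ,  1.528, -2.238])]
T [array([-0.533,  0.439,  1.86 , -0.   ,  0.843,  0.228]), array([-0.533,  0.439,  1.86 , -0.   ,  0.843, -2.913]), array([-0.533,  0.177,  1.554, -0.   ,  1.41 ,  0.228]), array([-0.533,  0.177,  1.554, -0.   ,  1.41 , -2.913])]
```

Run:
```python
from act import *
R0,t0=pose(P["A"],0); pick(t0,R0,t0+[0,0,290]); print("gap",telemetry.read_finger_gap(),telemetry.read_t())
place(138,-76)
print(telemetry.read_t()); shot("wrist","pA")
```

```text
gap 14.980154065935823 39.814719557762146 t 6.7333
gap 15.423658534405691 8.425
  felt 11.47 N at 7 of 14
  felt 2.32 N at 6 of 10
  deck tcp at release [137.573 -75.815  49.515] t 15.9
16.5167
```

Run:
```python
from act import *
pick(dk(28,74,1),Rd,None); print("gap",telemetry.read_finger_gap())
p=np.array(telemetry.read_ee_pos()); robot.move_l(p+Rd[:,2]*20,rate=100); robot.move_l(dk(143,76,H+36),rate=150)
place(138,76,go=False)
R0=np.array([[-1,0,0],[0,1,0],[0,0,-1.]])
robot.goto((480,250,300),R0); robot.pause(.15); shot("wrist","pB"); print(telemetry.read_t())
```

```text
gap 15.566393389563155 40.54978966712952 t 18.6083
gap 15.414448450958716
  felt 4.37 N at 7 of 14
  felt 5.71 N at 8 of 10
  deck tcp at release [134.958  76.376  48.723] t 25.7083
27.4833
```

View pics/pB.png

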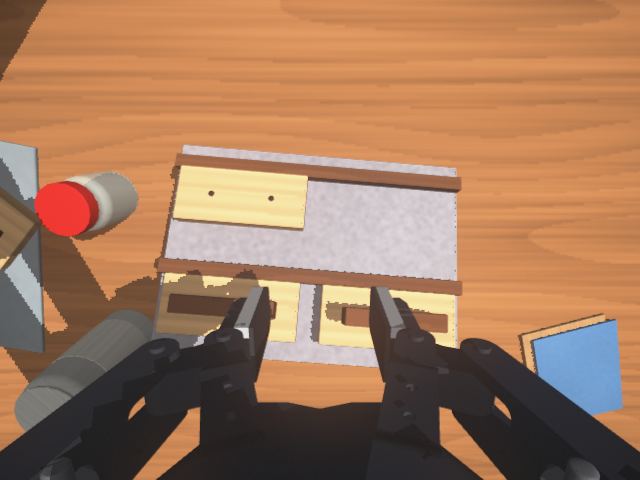

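Both narrow fronts now lie square behind the upper cleat, at (230,305) and (388,318). The lower right place is free. Next is the tall front.

Run:
```python
from act import *
R0,t0=pose(P["T"],0); t0=np.array([t0[0],t0[1],5.]); n=R0[:,2]
R,_=best(t0+n*250,R0); robot.goto(t0+n*250,R)
pick(t0,R0,t0+[0,0,290]); print("gap",telemetry.read_finger_gap(),telemetry.read_t())
place(42,76)
robot.goto((420,250,300),np.array([[-1,0,0],[0,1,0],[0,0,-1.]])); robot.pause(.15); shot("wrist","pT"); print(telemetry.read_t())
```

```text
gap 15.184344979677974 40.6190550327301 t 30.9167
gap 15.152206699970705 32.6083
  felt 12.29 N at 8 of 14
  felt 2.48 N at 2 of 10
  deck tcp at release [45.553 76.447 48.673] t 39.3833
42.1833
```

View pics/pT.png

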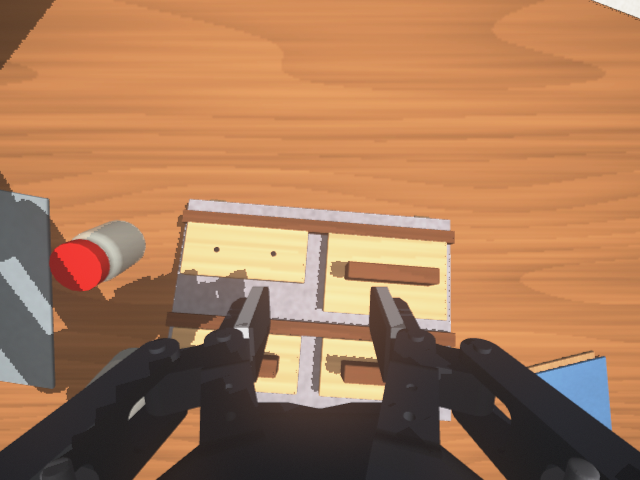

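The tall front lies behind the lower cleat at (386,276), square and beside the unmoved panel. I've used all my views, so I'll check the edge positions numerically. I'll rectify a clear wrist picture to the deck-parallel plane through the faces (z = 16 mm) and use the panel as a reference.

```bash
cat > chk.py <<'E'
from act import *
import sys
def rect(tag,z=16):
    """wood-brightness map on the deck plane z: rows x from -30 (0.5 mm), cols y from -160"""
    xs=np.array([(-30,-160),(-30,160),(190,160),(190,-160)],float)
    q=proj(load(tag),np.array([dk(x,y,z) for x,y in xs])).astype(np.float32)
    d=((xs+[30,160])*2)[:,::-1].astype(np.float32)
    return cv2.warpPerspective(cv2.imread(f"pics/{tag}.png"),cv2.getPerspectiveTransform(q,d),(640,440))
def edge(im,x0,y0,y1,w=14):
    """strongest rise of a wood index along x near x0, mean over y0..y1"""
    s=im[:,int((y0+160)*2):int((y1+160)*2)].astype(float); s=np.median(s[:,:,1]+s[:,:,2],axis=1)
    g=np.abs(np.gradient(cv2.GaussianBlur(s[:,None],(1,5),0).ravel())); i0=int((x0+30)*2); a=g[i0-2*w:i0+2*w]
    k=a.argmax(); ww=a[max(0,k-3):k+4]; return (i0-2*w+(np.arange(max(0,k-3),max(0,k-3)+len(ww))*ww).sum()/ww.sum())/2-30
def report(tag):
    im=rect(tag)
    for n,x,y in(("panel",0,-76),("tall",0,76),("A",110,-76),("b",110,76)):
        print(tag,n,"low edge L/R:",*[round(edge(im,x,y+a,y+c),1) for a,c in((-62,-48),(48,62))],
          "upper:",*[round(edge(im,x+(84 if n=="tall" else 56),y+a,y+c),1) for a,c in((-62,-48),(48,62))])
E
python3 - <<'E'
from chk import *
R0=np.array([[-1,0,0],[0,1,0],[0,0,-1.]])
robot.goto((610,245,300),R0); robot.pause(.15); shot("wrist","v1"); print(telemetry.read_t())
for t in("r1","r2","pT","v1"): report(t)
E
```

```text
43.1667
r1 panel low edge L/R: -0.9 -0.9 upper: 54.9 54.9
r1 tall low edge L/R: -0.9 -0.9 upper: 95.7 95.8
r1 A low edge L/R: 110.9 110.9 upper: 162.0 169.6
r1 b low edge L/R: 111.0 111.0 upper: 167.1 170.2
r2 panel low edge L/R: -0.9 -0.9 upper: 55.0 55.0
r2 tall low edge L/R: -0.8 1.6 upper: 96.1 96.1
r2 A low edge L/R: 111.5 111.5 upper: 175.9 179.0
r2 b low edge L/R: 111.5 111.5 upper: 168.1 171.0
pT panel low edge L/R: -0.4 -0.4 upper: 51.1 55.1
pT tall low edge L/R: -0.1 -0.1 upper: 93.8 93.6
pT A low edge L/R: 110.0 110.2 upper: 152.8 173.7
pT b low edge L/R: 110.2 108.1 upper: 175.2 168.4
v1 panel low edge L/R: -1.5 -1.5 upper: 54.5 54.6
v1 tall low edge L/R: -1.4 4.5 upper: 82.8 82.9
v1 A low edge L/R: 113.5 109.1 upper: 165.0 165.0
v1 b low edge L/R: 109.1 113.7 upper: 165.0 165.0
```

The edges agree to within 1 mm. Upper edges relative to nominal are panel -1.5, tall -1.2, front_a -1.0 and front_b -1.0, equal at both ends of each part, so all are square against their cleats. Handing in.

```bash
python3 -c "
from station import robot, optics, telemetry
print(telemetry.read_finger_force(),telemetry.read_t(),robot.close_job())"
```

```text
the job is handed in; nothing more can be done
0.0 43.1667 None
```

I handed the job in at 43 s: both narrow fronts are behind the upper cleat and the tall front is behind the lower one, all square and released; `close_job()` returned no verdict, so my own image measurements are the only check.

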